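# Close a stiff loose valve in its holding jig

## Task

The loose steel valve must be closed, but its handle is so stiff that the whole valve just spins on the bench. Pick the valve up, hook the lip of its foot under the jig's ledge at a tilt and swing it down flat into the jig, let go of it there with its handle still open, then take it by the bar handle and turn that clockwise as far as it goes. Leave the closed valve sitting in the jig and do not disturb the other things on the bench.

Things in the scene. Friction and masses are not known exactly. Their poses are not given: they have to be found in the camera images.
- valve: Loose steel valve, 0.35 to 0.6 kg, upright on the bench, its x within 50 deg of world x. Origin: centre of its foot's underside; z up, x along the foot. Foot: flat plate 130 (x) x 60 (y) x 6 thick. Round body at x = -16, 34 across (40 at its base), to z = 52, bar handle above it. A pipe (z 13 to 39) joins it to the square boss.
- valve_boss (a point): Grasp point on the square upright boss, 22 x 22, z = 6 to 54 in the valve's frame: this point is at (50, 0, 40) mm there, axes as the valve's. The place to lift the valve from above, fingers closing along the valve's y.
- valve_lip (a point): Middle of the lower edge of the lip, the foot's bare end: at (-65, 0, 0) mm in the valve's frame. Nothing stands on the foot from x = -65 to -36.
- handle_grip (a point): Middle of the bar handle, on its turning axis: at (-16, 0, 72) mm in the valve's frame. The bar is 52 long, 12 thick, 20 high (z = 62 to 82 in the valve's frame); this frame's x runs along the bar, z up.
- handle (a joint): Turn of the bar handle, rad. 0: bar along the valve's x (open); grows clockwise seen from above; 1.571: bar across the foot, at its end stop (closed). Starts 0.1 to 0.45. Takes about 0.3 N m at any speed, stays where left; grip it firmly (40 N or more). A valve not braced turns along with it.
- jig: Holding jig fixed to the bench, left or right, the valve on the other side; its x within 20 deg of world x. Origin: centre of its underside, z up. Dark base 176 (x) x 104 (y) x 8: its floor is at z = 8. Two cheeks, x = -45 to 62, inner faces at y = -32 and 32, upright to z = 18, flaring outward to z = 25. Seated, the valve's axes lie along the jig's, its origin at (0, 0, 8), play 2 each way in x and y.
- jig_ledge (a point): Middle of the lower front edge of the overhanging ledge at the jig's -x end (robot's side): at (-54.5, 0, 19) mm in the jig's frame. Ledge 76 wide, 6 thick, underside 11 above the floor; end wall beneath it at x = -67. The valve cannot go in flat: lip down 0.1 to 0.25 rad, in between the cheeks, slid some 15 mm towards -x under the ledge, then swung down.
- jig_stop (a point): Foot of the low stop at the jig's +x end, at (67, 0, 8) mm in the jig's frame: upright to z = 13, then sloping outward to z = 17. It keeps the foot's other end in.
- ferrule: Bystander, to be left alone: a plain steel ring lying flat, 52 across, 12 high (mm); origin at the centre of its underside.
- adapter: Bystander, to be left alone: a small steel hose adapter standing on its 40 mm round foot, 50 high (mm); origin at the centre of its underside.
- blank_plate: Bystander, to be left alone: a flat steel blanking plate, 60 x 110 x 6, with a round knob on top, 32 high over all; not part of the job (mm); origin at the centre of its underside.
- bottle: Bystander, to be left alone: a closed amber glass bottle, 64 across, 130 high (mm); origin at the centre of its underside.
- beaker: Bystander, to be left alone: an open glass beaker, 72 across, 90 high (mm); origin at the centre of its underside.
- wrench: Bystander, to be left alone: a steel wrench lying flat, 170 long; origin mid-length (mm)
- gauge: Bystander, to be left alone: a round pressure gauge lying on its back, 64 across, 24 high, with a brass stub (mm); origin at the centre of its underside.

How it is judged:
On the way, in this order (a step that is already met when the one before it is completed fails the run):
1. the valve sits flat in the jig, lip under the ledge, let go, its handle still open (turned less than 0.8) (x of valve in the frame of jig between -0.005 and 0.005 m and y of valve in the frame of jig between -0.005 and 0.005 m and z of valve in the frame of jig between 0.005 and 0.0105 m and angle between the x axis of valve and the x axis of jig, either way round below 0.07 rad and x of handle_grip in the frame of jig below -0.005 m and angle between valve's own z axis and vertical below 0.035 rad and value of joint handle below 0.8 rad and contact force between the fingers and valve below 0.1 N), for 0.2 s.
2. the handle is turned closed (past 1.45 rad) with the valve still flat in the jig (x of valve in the frame of jig between -0.005 and 0.005 m and y of valve in the frame of jig between -0.005 and 0.005 m and z of valve in the frame of jig between 0.005 and 0.0105 m and angle between the x axis of valve and the x axis of jig, either way round below 0.07 rad and x of handle_grip in the frame of jig below -0.005 m and angle between valve's own z axis and vertical below 0.035 rad and value of joint handle above 1.45 rad), for 0.2 s.
At the end, for the whole second after the job is handed in: The valve rests flat in the jig (origin within 5 mm of the jig's in x and y, foot within 2.5 mm of the floor, tilt under 0.035 rad, lined up within 0.07 rad) with its lip under the ledge, its handle closed past 1.45 rad, released and at rest (all of step 2 and linear speed of valve below 0.02 m/s and contact force between the fingers and valve below 0.1 N); the robot touches nothing.
It fails at once if another thing on the bench is moved by more than 30 mm (distance of any of ferrule, adapter, blank_plate, bottle, beaker, wrench, gauge from where it was at the start of the episode above 0.03 m).
It also fails if it takes over 54 s, if anything falls off the work surface, if the arm or the gripper's body presses on something with over 40 N, if the wrist force passes 120 N, or if a joint passes its speed limit or range.

## Robot

A 6-joint arm with a two-finger parallel gripper is mounted at the origin on the work surface. World frame = base frame: x ahead of the robot, y to its left, z up, the work surface at z = 0. Lengths are in m, angles in rad, forces in N, time in s.
With the tool pointing down it reaches from about 0.4 to 0.925 m from the base axis. Payload 3.4 kg.
Tool frame: the origin (TCP) lies midway between the tips of the shut fingers; the grasp point (between the pads) lies 19 mm behind it; y points along the fingers, z is the direction in which the jaws open and shut, and the axes are right-handed (so a half turn about y gives the same grasp; the last joint's range is limited). The gripper opens to 85 mm and grips with 20 to 120 N. Pads are 22 mm wide; open, the fingers measure 114 mm over their backs; the gripper's body (76 mm by 85 mm) begins 54 mm behind the grasp point. The pads swing forward as they close: fully open they stand 13 mm farther back than shut.
Start: joints at [1.111, 0.307, 1.506, -0, 1.328, -0.073], TCP at [0.216, 0.533, 0.231] pointing down, gripper open.
Joint ranges: [-3.12, 3.12], [-1.05, 2.28], [0.14, 2.33], [-1.42, 4.57], [0.1, 2.73], [-2.68, 2.68]. Speed limits (rad/s): [2.57, 2.57, 3.14, 3.14, 3.14, 3.14].

## Interface

Orientations are given as a rotation vector (axis times angle).
In Python, from bench import robot, camera gives the robot as it stands.
- The arm moves only by the tool send_rows, never from a script. Its argument "rows" is a list of rows, each an object with "dp": the shift along the world's x, y, z in units of 30 mm (1.0 is 30 mm), a list of three; "spin": the turn about the world's z in rad. In form: [{"dp": [x, y, z], "spin": spin}, ...]. A call has 1 to 5 rows; each row shifts and turns the commanded pose from where the row before left it; what a row does not reach is not made up. A row lasts 1/10 s, in which the tool goes at most 50 mm and 8.59 degrees, less where a joint would pass 70% of its speed; a pose out of reach is approached as far as the arm can. A call is refused whole if a number of a shift passes 1 or a number of a turn 0.15, either way. A call with a gripper value outside its range is refused whole. "fingers" is the opening, from 0 (shut) to 1 (fully open), set as the call begins (left out, the last holds). The fingers move at their own pace and stop on an object; "newtons" is the grip in N (left out, the last holds). Time passes only in rows, so rows that do not move let the fingers close. It gives the time, the measured TCP pose, the force and the opening at its end, in the units of the state.
- robot.get_state(): the state, without advancing time (a new reading comes with each control period).
- camera(name): name is "scene" or "top" or "wrist"; returns a dict with "img" (480x640x3 uint8, red, green, blue), "fov_y" (degrees; the focal length in pixels is half the picture's height over the tangent of half this angle, whatever the lens; pixels are square), "cx", "cy" (the principal point, pixels), "D" ([k1, k2, p1, p2, k3] as OpenCV has them; the pictures are not rectified), "R" (3x3) and "t" (3): a world point X has camera coordinates R X + t; the wrist camera has in their place "mount" (4x4, takes a point from camera to tool coordinates, whose origin is the TCP and whose axes are the tool frame's). Camera axes: x right, y down, z forward; pixel columns grow to the right and rows downward; lengths in m; the calibration is good to about 2 mm. A picture is of the moment at which its call begins: read the wrist's pose just before it. There is no depth.
- robot.job_done(): hands the job in, once; it reports no verdict.
The state is a dict: "time": time; "q": joint angles; "joint_velocities": joint speeds; "joint_torque": joint torques, N m; "position": TCP position; "eef_rot": TCP orientation; "wrist_force": force on the tool from outside, world axes, zero at the start; "moment": the same for the moment, N m; "gripper_width": finger opening in m.
Only numpy, scipy, OpenCV 4.12 (cv2) and the standard library are available. Lean on these libraries where they do the work, as an engineer would, in place of code of your own. Each camera call takes 0.05 s, during which the arm holds its last target.

## Working session

There is one attempt and no reset: what is moved stays moved. The work goes in short steps, Python scripts to look and compute and a tool call to move; the robot and the scene stay as the last step left them, time stands still between calls to the robot, and variables do not carry over. Pictures are saved under pics/ and viewed, and the job is handed in when it is done.

Besides the shell and the picture viewer there is one more tool, called after "Call:" in YAML: its name, and indented under it one key for each argument. send_rows: Moves the arm, as the interface text tells. Its arguments: {"type":"object","properties":{"rows":{"type":"array"},"fingers":{"type":"number"},"newtons":{"type":"number"}},"required":["rows"]}

```bash
ls; mkdir -p pics
cat > h.py <<'E'
import numpy as np, cv2
from bench import robot, camera
from scipy.spatial.transform import Rotation as Ro
def K(c):
    f=240/np.tan(np.radians(c['fov_y'])/2)
    return np.array([[f,0,c['cx']],[0,f,c['cy']],[0,0,1.]])
def ext(c,st=None):
    if 'R' in c and c['R'] is not None: return np.array(c['R']),np.array(c['t'])
    M=np.array(c['mount']); T=np.eye(4); T[:3,:3]=Ro.from_rotvec(st['eef_rot']).as_matrix(); T[:3,3]=st['position']
    W=np.linalg.inv(T@M); return W[:3,:3],W[:3,3]
def ray(c,uv,z,st=None):
    R,t=ext(c,st); p=cv2.undistortPoints(np.array(uv,float).reshape(-1,1,2),K(c),np.array(c['D'])).reshape(-1,2)
    d=np.c_[p,np.ones(len(p))]@R; o=-R.T@t
    return o+d*((np.asarray(z)-o[2])/d[:,2])[:,None]
def proj(c,X,st=None):
    R,t=ext(c,st); return cv2.projectPoints(np.array(X,float).reshape(-1,1,3),cv2.Rodrigues(R)[0],t,K(c),np.array(c['D']))[0].reshape(-1,2)
def save(c,n): cv2.imwrite('pics/'+n+'.png',c['img'][:,:,::-1])
E
python3 - <<'E'
from h import *
import pickle
st=robot.get_state(); print({k:np.round(v,3) for k,v in st.items()})
for n in ['scene','top','wrist']:
    st=robot.get_state();c=camera(n); save(c,n+'0'); pickle.dump((c,st),open(n+'0.pkl','wb'))
    print(n,{k:v for k,v in c.items() if k!='img'})
E
```

```text
pics
{'time': np.float64(0.0), 'q': array([ 1.112,  0.308,  1.508, -0.   ,  1.328, -0.073]), 'joint_velocities': array([-0.001,  0.001, -0.001, -0.001, -0.   , -0.   ]), 'joint_torque': array([-0.0000e+00, -4.5756e+01, -2.5191e+01, -0.0000e+00,  1.4000e-02,
        0.0000e+00]), 'position': array([0.216, 0.532, 0.23 ]), 'eef_rot': array([-1.552,  0.303, -0.302]), 'wrist_force': array([ 0.639, -0.539,  0.535]), 'moment': array([-0.017, -0.06 ,  0.048]), 'gripper_width': np.float64(0.085)}
scene {'fov_y': 50.60766507534813, 'cx': 320.0400275339503, 'cy': 230.92584436417403, 'D': array([-0.02576962,  0.        ,  0.        ,  0.        ,  0.        ]), 'R': array([[ 0.84201354,  0.5392361 , -0.01541531],
       [ 0.37529213, -0.60606482, -0.70131395],
       [-0.38751648,  0.58473059, -0.71268584]]), 't': array([-0.46998167, -0.13375649,  1.6801352 ])}
top {'fov_y': 54.93996496799585, 'cx': 320.22941178543715, 'cy': 236.69528976122643, 'D': array([0.0041413, 0.       , 0.       , 0.       , 0.       ]), 'R': array([[-2.67175041e-02, -9.99642693e-01,  8.12879079e-04],
       [-9.88358433e-01,  2.62940523e-02, -1.49854029e-01],
       [ 1.49779111e-01, -4.80714153e-03, -9.88707798e-01]]), 't': array([0.01176818, 0.58020098, 1.00913007])}
wrist {'fov_y': 70.85691066853678, 'cx': 323.61889898521497, 'cy': 241.178251358848, 'D': array([-0.04052315,  0.        ,  0.        ,  0.        ,  0.        ]), 'mount': array([[ 1.83282638e-04,  9.62290413e-01,  2.72024131e-01,
        -6.81842658e-02],
       [-5.69771412e-04, -2.72023991e-01,  9.62290301e-01,
        -1.43604928e-01],
       [ 9.99999821e-01, -3.31362678e-04,  4.98428293e-04,
         4.67045971e-04],
       [ 0.00000000e+00,  0.00000000e+00,  0.00000000e+00,
         1.00000000e+00]])}
```

View pics/scene0.png

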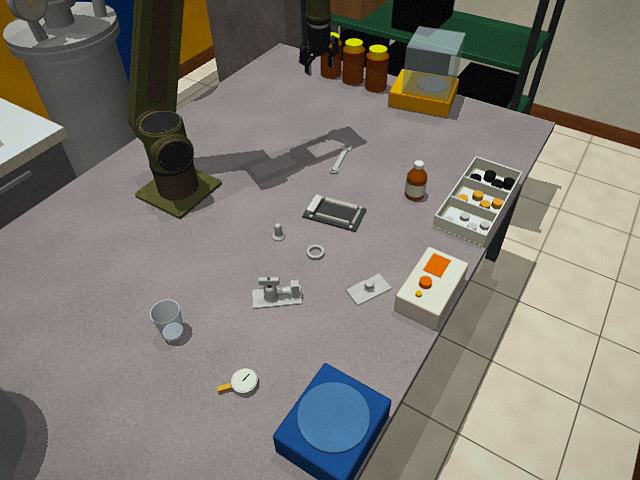

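View pics/top0.png

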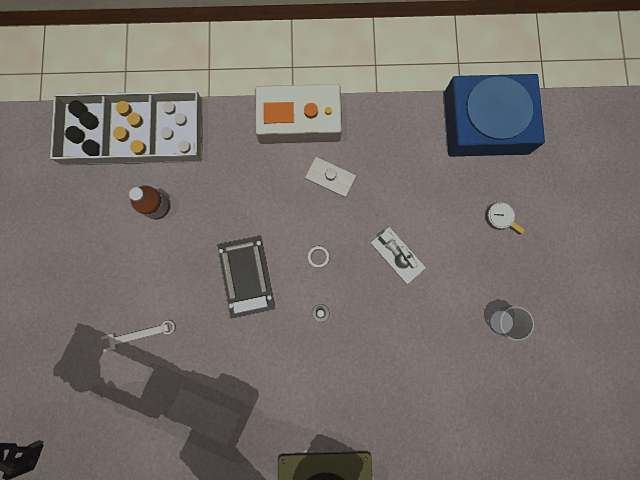

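View pics/wrist0.png

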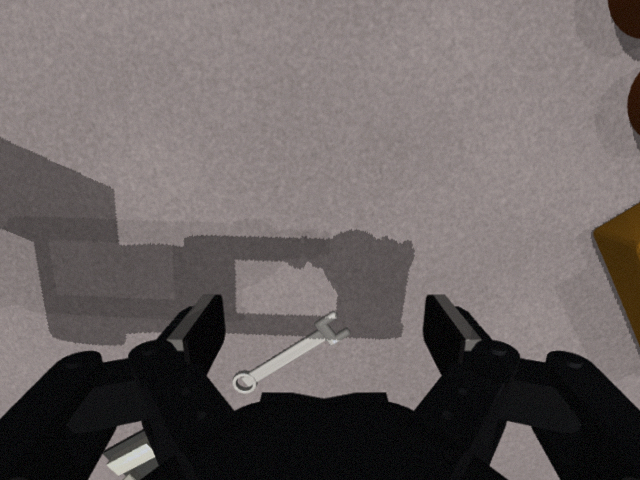

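The overhead view shows the jig near (245,277) and the valve near (398,255). The wrench, ring, adapter, plate, bottle, gauge and beaker are spread around them. I'll zoom in on the jig and valve.

Run:
```python
from h import *
import pickle
c,st=pickle.load(open('top0.pkl','rb'))
i=c['img'][:,:,::-1]
a=cv2.resize(i[225:330,205:285],None,fx=5,fy=5,interpolation=cv2.INTER_CUBIC)
b=cv2.resize(i[215:295,360:440],None,fx=5,fy=5,interpolation=cv2.INTER_CUBIC)
o=np.zeros((525,800,3),np.uint8); o[:a.shape[0],:400]=a; o[:400,400:]=b
cv2.imwrite('pics/crop0.png',o)
print(Ro.from_rotvec(st['eef_rot']).as_matrix().round(3))
```

```text
[[ 0.927 -0.001  0.376]
 [-0.376 -0.002  0.927]
 [-0.    -1.    -0.002]]
```

View pics/crop0.png

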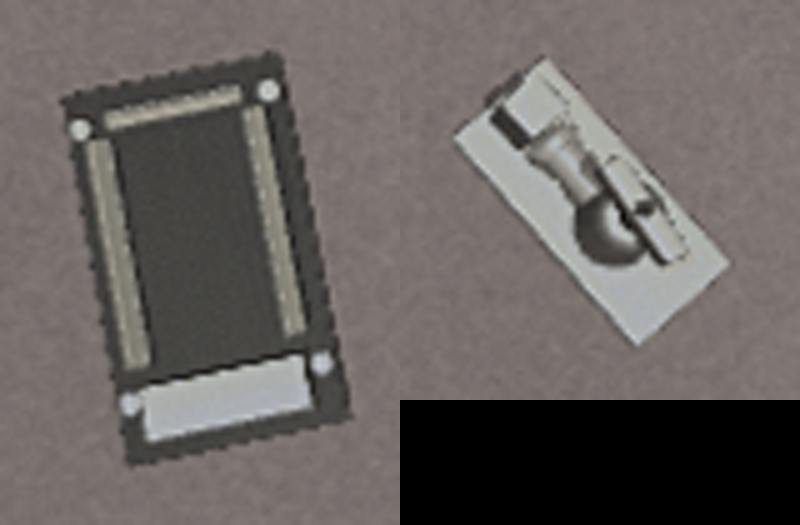

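```bash
cat > m0.py <<'E'
from h import *
import pickle
def rep(n,P,L,W):
    # corners order: A,B = +x end left,right ; C,D = -x end right,left
    print(n,P[:,:2].round(4).tolist(),'sides',[round(float(np.linalg.norm((P[i]-P[(i+1)%4])[:2])),4) for i in range(4)])
    c=P.mean(0); d=(P[0]+P[1]-P[2]-P[3])[:2]; print(' centre',c.round(4),'yaw',np.arctan2(d[1],d[0]).round(4))
    return c,np.arctan2(d[1],d[0])
if __name__=='__main__':
    c,st=pickle.load(open('top0.pkl','rb'))
    f=lambda q,ox,oy,sx: np.array([[ox+(x-sx+.5)/5-.5,oy+(y+.5)/5-.5] for x,y in q])
    V=f([(455,137),(545,57),(730,264),(638,347)],360,215,400)
    J=f([(60,100),(280,55),(350,417),(130,465)],205,225,0)
    rep('valve',ray(c,V,.006),130,60); rep('jig',ray(c,J,.008),176,104)
    screws=f([(80,130),(268,91),(322,363),(130,404)],205,225,0); rep('screws',ray(c,screws,.009),0,0)
    for n,uv in dict(ferrule=(318,257),adapter=(321,313),plate=(330,176),wr1=(168,327),wr2=(108,342)).items(): print(n,ray(c,[uv],.01).round(3))
E
python3 m0.py
```

```text
valve [[0.5702, -0.1223], [0.6074, -0.1667], [0.5068, -0.2484], [0.4693, -0.2032]] sides [0.0578, 0.1295, 0.0587, 0.1293]
 centre [ 0.5384 -0.1852  0.006 ] yaw 0.6792
jig [[0.5734, 0.2403], [0.5921, 0.1367], [0.4224, 0.1057], [0.4033, 0.2069]] sides [0.1052, 0.1725, 0.103, 0.1733]
 centre [0.4978 0.1724 0.008 ] yaw 0.1871
screws [[0.5588, 0.2306], [0.5749, 0.1423], [0.4474, 0.1182], [0.431, 0.2068]] sides [0.0897, 0.1298, 0.0901, 0.13]
 centre [0.503  0.1745 0.009 ] yaw 0.1853
ferrule [[0.538 0.003 0.01 ]]
adapter [[ 0.408 -0.001  0.01 ]]
plate [[ 0.732 -0.031  0.01 ]]
wr1 [[0.386 0.349 0.01 ]]
wr2 [[0.356 0.485 0.01 ]]
```

Call:
send_rows:
  rows:
    - {"dp": [0.5,-0.95,0],"spin": 0.045}
    - {"dp": [0.5,-0.95,0],"spin": 0.045}
    - {"dp": [0.5,-0.95,0],"spin": 0.045}
    - {"dp": [0.5,-0.95,0],"spin": 0.045}
    - {"dp": [0.5,-0.95,0],"spin": 0.045}
  fingers: 1

```text
time: 0.65
position: [0.2916, 0.3889, 0.231]
eef_rot: [-1.568, 0.125, -0.124]
wrist_force: [-0.5, -0.4, -0.6]
gripper_width: 0.0849
```

Call:
send_rows:
  rows:
    - {"dp": [0.5,-0.95,0],"spin": 0.044}
    - {"dp": [0.5,-0.95,0],"spin": 0.044}
    - {"dp": [0.5,-0.95,0],"spin": 0.044}
    - {"dp": [0.5,-0.95,0],"spin": 0.044}
    - {"dp": [0.5,-0.95,0],"spin": 0.044}

```text
time: 1.15
position: [0.3666, 0.2464, 0.2312]
eef_rot: [-1.57, -0.048, 0.048]
wrist_force: [0.2, -0.3, -0.1]
gripper_width: 0.0854
```

Call:
send_rows:
  rows:
    - {"dp": [0.5,-0.95,0],"spin": 0.044}
    - {"dp": [0.5,-0.95,0],"spin": 0.044}
    - {"dp": [0.5,-0.95,0],"spin": 0.044}
    - {"dp": [0.5,-0.95,0],"spin": 0.044}
    - {"dp": [0.5,-0.95,0],"spin": 0.044}

```text
time: 1.65
position: [0.4416, 0.1039, 0.2312]
eef_rot: [-1.559, -0.22, 0.221]
wrist_force: [0.7, 0.1, -0.2]
gripper_width: 0.0851
```

Call:
send_rows:
  rows:
    - {"dp": [0.5,-0.95,0],"spin": 0.044}
    - {"dp": [0.5,-0.95,0],"spin": 0.044}
    - {"dp": [0.5,-0.95,0],"spin": 0.044}
    - {"dp": [0.5,-0.95,0],"spin": 0.044}
    - {"dp": [0.5,-0.95,0],"spin": 0.044}

```text
time: 2.15
position: [0.5166, -0.0385, 0.2311]
eef_rot: [-1.535, -0.392, 0.393]
wrist_force: [0.9, 0.5, -0.0]
gripper_width: 0.0858
```

Call:
send_rows:
  rows:
    - {"dp": [0.5,-0.95,0],"spin": 0.044}
    - {"dp": [0.5,-0.95,0],"spin": 0.044}
    - {"dp": [0.5,-0.95,0],"spin": 0.044}
    - {"dp": [0.5,-0.95,0],"spin": 0.044}
    - {"dp": [0,0,0],"spin": 0}

```text
time: 2.65
position: [0.5783, -0.1551, 0.2307]
eef_rot: [-1.508, -0.527, 0.526]
wrist_force: [-0.4, 0.3, 0.2]
gripper_width: 0.0854
```

Run:
```python
from h import *
import pickle
st=robot.get_state();c=camera('wrist'); save(c,'wrist1'); pickle.dump((c,st),open('wrist1.pkl','wb'))
print(st['position'],st['q'].round(3)); print(Ro.from_rotvec(st['eef_rot']).as_matrix().round(3))
```

```text
[ 0.5783382  -0.15506786  0.23070248] [-3.320e-01  3.390e-01  1.458e+00 -2.000e-03  1.343e+00 -2.575e+00]
[[ 0.782  0.001 -0.623]
 [ 0.623 -0.002  0.782]
 [-0.    -1.    -0.002]]
```

View pics/wrist1.png

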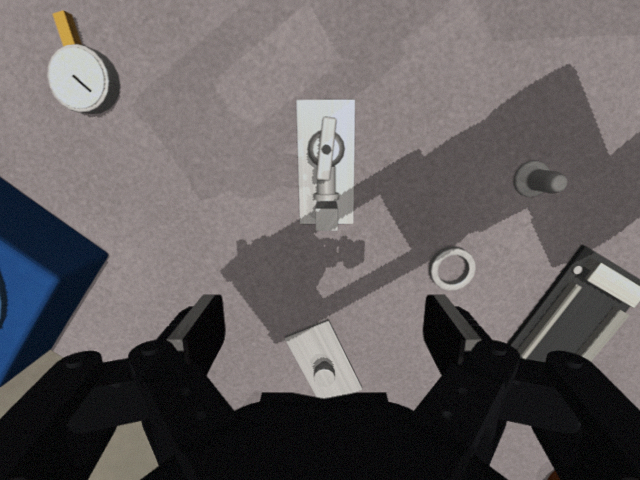

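The wrist image shows the valve foot with corners near (297,100), (355,100), (353,223) and (301,224). The boss top is at (327,213) and the handle at (327,148).

Run:
```python
from h import *
import pickle
from m0 import rep
c,st=pickle.load(open('wrist1.pkl','rb'))
i=c['img'][:,:,::-1]
cv2.imwrite('pics/cropw1.png',cv2.resize(i[85:240,270:390],None,fx=3.8,fy=3.8,interpolation=cv2.INTER_CUBIC))
g=cv2.cvtColor(i,cv2.COLOR_BGR2HSV)
V=[(301,224),(353.5,223.5),(354.5,100),(297.5,100)]
cc,y=rep('valve',ray(c,V,.006,st),0,0)
b=cc[:2]+.05*np.array([np.cos(y),np.sin(y)]); print('boss',b, 'handle', cc[:2]-.016*np.array([np.cos(y),np.sin(y)]))
print('boss top ctr',ray(c,[(328,212)],.054,st),'hand axis',ray(c,[(326.5,149)],.082,st))
print('bar ends',e:=ray(c,[(329,118),(324,180)],.082,st), np.arctan2(*(e[1]-e[0])[1::-1]))
```

```text
valve [[0.6073, -0.1656], [0.5702, -0.12], [0.4703, -0.202], [0.5065, -0.2476]] sides [0.0587, 0.1293, 0.0582, 0.1299]
 centre [ 0.5386 -0.1838  0.006 ] yaw 0.6852
boss [ 0.57727458 -0.15216873] handle [ 0.52617029 -0.19393417]
boss top ctr [[ 0.57093752 -0.15659877  0.054     ]] hand axis [[ 0.52587342 -0.19470804  0.082     ]]
bar ends [[ 0.50530647 -0.20853547  0.082     ]
 [ 0.54733348 -0.1802835   0.082     ]] 0.5918468117893005
```

View pics/cropw1.png

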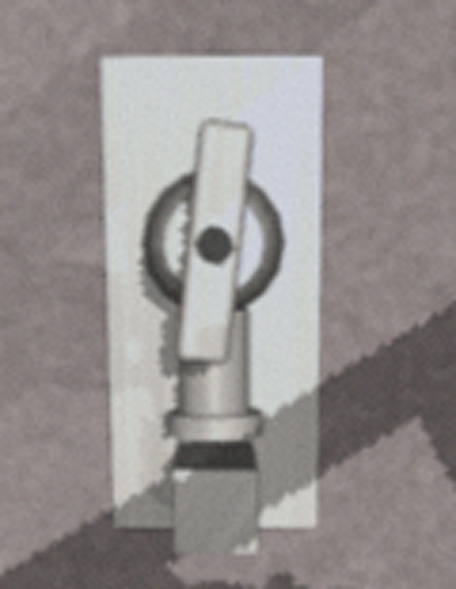

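Call:
send_rows:
  rows:
    - {"dp": [-0.04,0.08,-1],"spin": 0.01}
    - {"dp": [0,0,-1],"spin": 0}
    - {"dp": [0,0,-1],"spin": 0}
    - {"dp": [0,0,-1],"spin": 0}
    - {"dp": [0,0,-1],"spin": 0}
  fingers: 1

```text
time: 3.2
position: [0.5743, -0.1475, 0.0803]
eef_rot: [-1.503, -0.536, 0.537]
wrist_force: [0.6, -0.3, 0.8]
gripper_width: 0.0857
```

Call:
send_rows:
  rows:
    - {"dp": [0,0,-1],"spin": 0}
    - {"dp": [0,0,-0.9],"spin": 0}
    - {"dp": [0,0,0],"spin": 0}

```text
time: 3.5
position: [0.5712, -0.1466, 0.0208]
eef_rot: [-1.497, -0.53, 0.542]
wrist_force: [-0.3, -0.3, -0.3]
gripper_width: 0.0853
```

Call:
send_rows:
  rows:
    - {"dp": [0,0,0],"spin": 0}
    - {"dp": [0,0,0],"spin": 0}
    - {"dp": [0,0,0],"spin": 0}
    - {"dp": [0,0,0],"spin": 0}
    - {"dp": [0,0,0],"spin": 0}
  fingers: 0
  newtons: 20

```text
time: 4.0
position: [0.5772, -0.1498, 0.0261]
eef_rot: [-1.507, -0.54, 0.534]
wrist_force: [1.9, -1.5, 5.5]
gripper_width: 0.0216
```

```bash
cat > look.py <<'E'
from h import *
import pickle,sys
n=sys.argv[1]
st=robot.get_state();c=camera(sys.argv[2] if len(sys.argv)>2 else 'wrist'); save(c,n); pickle.dump((c,st),open(n+'.pkl','wb'))
R=Ro.from_rotvec(st['eef_rot']).as_matrix()
print('t',st['time'],'p',st['position'].round(4),'q',st['q'].round(3),'yaw',np.arctan2(R[1,0],R[0,0]).round(4),'F',st['wrist_force'].round(2),'M',st['moment'].round(2),'w',st['gripper_width'])
E
python3 look.py w2
```

```text
t 4.0 p [ 0.5772 -0.1498  0.0261] q [-0.324  0.549  1.701 -0.     0.887 -2.58 ] yaw 0.6855 F [ 1.91 -1.48  5.53] M [-0.2  -0.15  0.07] w 0.021643006689689333
```

View pics/w2.png

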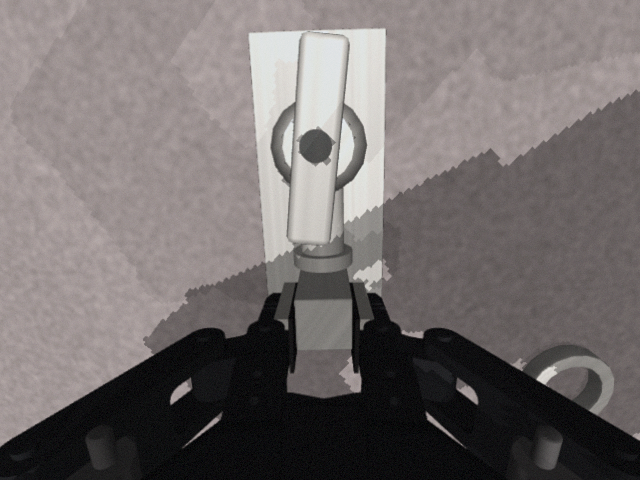

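The boss is gripped at a width of 21.6 mm, the foot is flat, and the bar is at (318,145). Next I'll lift gently so the lip droops.

Call:
send_rows:
  rows:
    - {"dp": [0,0,0.25],"spin": 0}
    - {"dp": [0,0,0.25],"spin": 0}
    - {"dp": [0,0,0.25],"spin": 0}
    - {"dp": [0,0,0.25],"spin": 0}
    - {"dp": [0,0,0],"spin": 0}

```text
time: 4.55
position: [0.5758, -0.1489, 0.0555]
eef_rot: [-1.504, -0.537, 0.535]
wrist_force: [0.2, 1.6, -3.3]
gripper_width: 0.0216
```

```bash
python3 look.py w3; python3 look.py s3 scene
```

```text
t 4.55 p [ 0.5758 -0.1489  0.0555] q [-0.324  0.51   1.677  0.     0.953 -2.58 ] yaw 0.685 F [ 0.19  1.59 -3.27] M [ 0.3  -0.15 -0.06] w 0.02159363518102779
t 4.6 p [ 0.5759 -0.1488  0.0552] q [-3.240e-01  5.100e-01  1.677e+00  1.000e-03  9.530e-01 -2.580e+00] yaw 0.6849 F [ 0.82  1.64 -1.63] M [ 0.21 -0.04 -0.01] w 0.021731245166051384
```

View pics/w3.png

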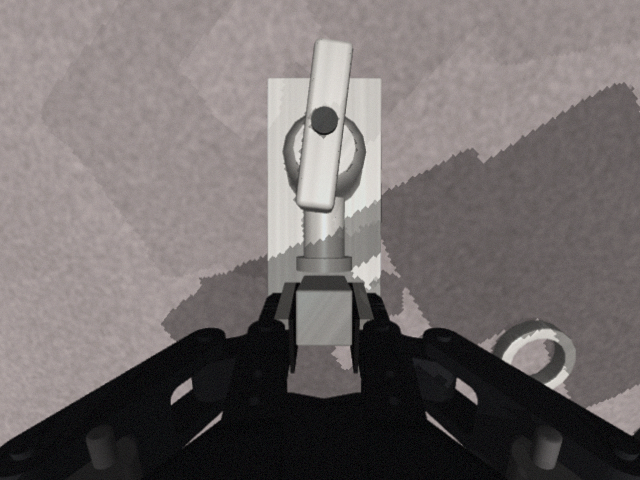

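View pics/s3.png

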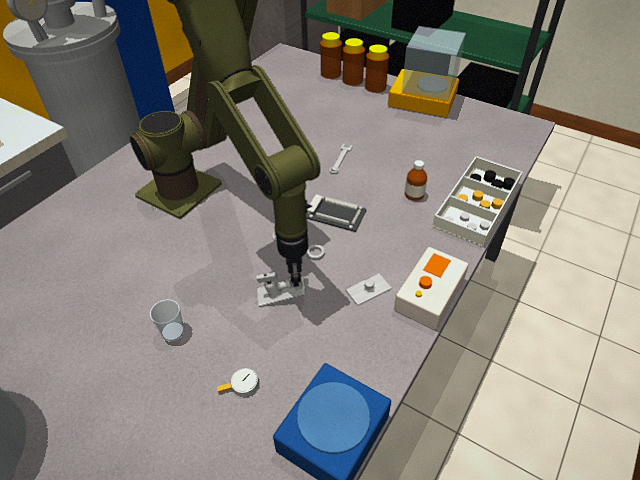

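```bash
cat > tilt.py <<'E'
from h import *
import pickle,sys
from scipy.optimize import least_squares
# observed pixels of valve points -> fit pitch, x, z of the valve in tool's vertical plane (pose from points)
def fit(n,obs,yaw=None):
    c,st=pickle.load(open(n+'.pkl','rb'))
    P=np.array([o[0] for o in obs],float)/1000; uv=np.array([o[1] for o in obs],float)
    R=Ro.from_rotvec(st['eef_rot']).as_matrix(); y0=np.arctan2(R[1,0],R[0,0])
    def pose(p): return Ro.from_euler('ZY',[y0+p[4],-p[3]]).as_matrix(), p[:3]
    def f(p):
        A,t=pose(p); return (proj(c,P@A.T+t,st)-uv).ravel()
    # boss held in pads: 50,0,40 near TCP+19mm up
    x0=np.r_[st['position']-.05*np.array([np.cos(y0),np.sin(y0),.4]),.15,0]
    s=least_squares(f,x0,loss='soft_l1'); A,t=pose(s.x)
    print('origin',t.round(4),'lipdown tilt',(-s.x[3]).round(3),'yaw off',s.x[4].round(4),'res',np.abs(s.fun).max().round(2))
    print(' lip lower',(A@[-.065,0,0]+t).round(4),'boss40',(A@[.05,0,.04]+t).round(4),'far end',(A@[.065,0,0]+t).round(4))
    return A,t
E
python3 - <<'E'
from tilt import *
# w2 flat check, then w3
fit('w2',[((-65,30,6),(386,29)),((-65,-30,6),(249,33)),((-16,0,82),(316,145)),((39,11,54),(352,296.5)),((39,-11,54),(296,297)),((61,11,54),(352,348)),((61,-11,54),(296,348))])
fit('w3',[((-65,30,6),(381,78)),((-65,-30,6),(268,78)),((-16,0,82),(324,119.5)),((39,11,54),(352,289)),((39,-11,54),(296,289)),((61,11,54),(352,345)),((61,-11,54),(296,345))])
E
cd pics; python3 -c "
import cv2
for n in ['w2','w3']:
    i=cv2.imread(n+'.png'); cv2.imwrite(n+'c.png',cv2.resize(i[20:360,240:400],None,fx=1.75,fy=1.75))
"
```

```text
origin [ 0.5378 -0.1839 -0.001 ] lipdown tilt -0.004 yaw off 0.0253 res 2.37
 lip lower [ 0.4885 -0.2263 -0.0013] boss40 [ 0.5755 -0.1514  0.0392] far end [ 0.587  -0.1415 -0.0007]
origin [ 0.5459 -0.1735  0.0169] lipdown tilt -0.266 yaw off -0.001 res 0.63
 lip lower [ 4.973e-01 -2.131e-01 -2.000e-04] boss40 [ 0.5751 -0.1497  0.0687] far end [ 0.5945 -0.1339  0.0341]
```

View pics/w3c.png

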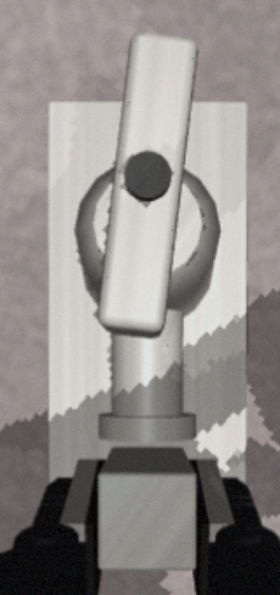

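The fit is good (residual under 1 px): the lip is on the bench at a tilt of 0.266. I'll lower 9 mm for about 0.18, clamp hard and lift.

Call:
send_rows:
  rows:
    - {"dp": [0,0,-0.15],"spin": 0}
    - {"dp": [0,0,-0.15],"spin": 0}
    - {"dp": [0,0,0],"spin": 0}

```text
time: 4.95
position: [0.5758, -0.149, 0.0449]
eef_rot: [-1.504, -0.537, 0.536]
wrist_force: [2.5, 2.6, 0.4]
gripper_width: 0.0215
```

Call:
send_rows:
  rows:
    - {"dp": [0,0,0],"spin": 0}
    - {"dp": [0,0,0],"spin": 0}
    - {"dp": [0,0,0.4],"spin": 0}
    - {"dp": [0,0,0.7],"spin": 0}
    - {"dp": [0,0,0.7],"spin": 0}
  newtons: 100

```text
time: 5.45
position: [0.5725, -0.1485, 0.0987]
eef_rot: [-1.5, -0.532, 0.539]
wrist_force: [-0.6, 0.2, -6.2]
gripper_width: 0.0203
```

Call:
send_rows:
  rows:
    - {"dp": [0,0,0.7],"spin": 0}
    - {"dp": [0,0,0.5],"spin": 0}
    - {"dp": [0,0,0],"spin": 0}

```text
time: 5.75
position: [0.5752, -0.1493, 0.1373]
eef_rot: [-1.505, -0.537, 0.535]
wrist_force: [0.2, -0.6, -5.9]
gripper_width: 0.0203
```

```bash
python3 look.py w4
```

```text
t 5.75 p [ 0.5752 -0.1493  0.1373] q [-0.325  0.415  1.593 -0.     1.132 -2.58 ] yaw 0.6848 F [ 0.15 -0.55 -5.86] M [ 0.17 -0.24  0.04] w 0.020265901994971323
```

View pics/w4.png

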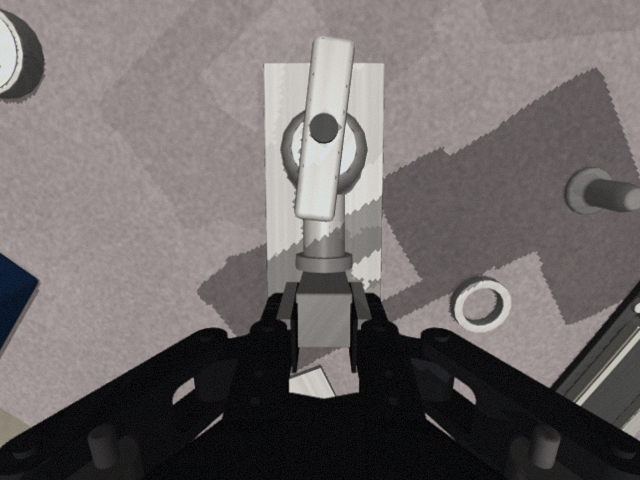

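Run:
```python
from tilt import *
A,t=fit('w4',[((-65,30,6),(384,64)),((-65,-30,6),(265,64)),((-16,0,82),(323.5,128)),((39,11,54),(351,290)),((39,-11,54),(297,290)),((61,11,54),(351,346)),((61,-11,54),(297,346))])
c,st=pickle.load(open('w4.pkl','rb'))
R=Ro.from_rotvec(st['eef_rot']).as_matrix(); print('origin in tool',(R.T@(t-st['position'])).round(4))
print('lip in tool',(R.T@(A@[-.065,0,0]+t-st['position'])).round(4))
# seated targets
jo=np.array([.498,.1724]);jy=.187
```

```text
origin [ 0.5419 -0.1767  0.1006] lipdown tilt -0.175 yaw off -0.0006 res 1.51
 lip lower [ 0.4923 -0.2172  0.0893] boss40 [ 0.5747 -0.15    0.1487] far end [ 0.5915 -0.1363  0.1119]
origin in tool [-0.0432  0.0366 -0.0001]
lip in tool [-0.1072  0.0479 -0.    ]
```

Call:
send_rows:
  rows:
    - {"dp": [-0.05,0.92,0],"spin": -0.0415}
    - {"dp": [-0.05,0.92,0],"spin": -0.0415}
    - {"dp": [-0.05,0.92,0],"spin": -0.0415}
    - {"dp": [-0.05,0.92,0],"spin": -0.0415}
    - {"dp": [-0.05,0.92,0],"spin": -0.0415}

```text
time: 6.3
position: [0.5656, -0.0099, 0.1335]
eef_rot: [-1.537, -0.369, 0.376]
wrist_force: [0.8, 0.0, -6.1]
gripper_width: 0.0202
```

Call:
send_rows:
  rows:
    - {"dp": [-0.05,0.92,0],"spin": -0.0415}
    - {"dp": [-0.05,0.92,0],"spin": -0.0415}
    - {"dp": [-0.05,0.92,0],"spin": -0.0415}
    - {"dp": [-0.05,0.92,0],"spin": -0.0415}
    - {"dp": [-0.05,0.92,0],"spin": -0.0415}

```text
time: 6.8
position: [0.5582, 0.1276, 0.1335]
eef_rot: [-1.561, -0.207, 0.214]
wrist_force: [0.5, 0.3, -5.7]
gripper_width: 0.02
```

Call:
send_rows:
  rows:
    - {"dp": [-0.05,0.92,0],"spin": -0.0415}
    - {"dp": [-0.05,0.92,0],"spin": -0.0415}
    - {"dp": [0,0,0],"spin": 0}
    - {"dp": [0,0,0],"spin": 0}

```text
time: 7.2
position: [0.5556, 0.1823, 0.1337]
eef_rot: [-1.567, -0.146, 0.152]
wrist_force: [-0.5, -0.1, -6.8]
gripper_width: 0.0201
```

```bash
python3 look.py w5
```

```text
t 7.2 p [0.5556 0.1823 0.1337] q [ 2.450e-01  4.100e-01  1.613e+00 -1.000e-03  1.122e+00 -1.514e+00] yaw 0.1894 F [-0.46 -0.12 -6.84] M [ 0.01 -0.23 -0.01] w 0.02010493797630407
```

View pics/w5.png

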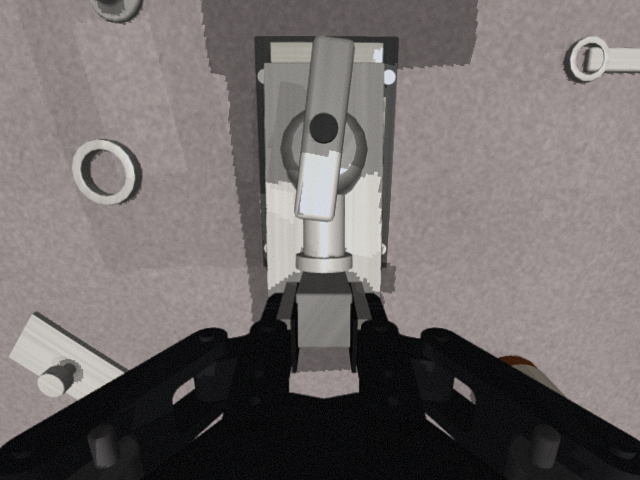

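The jig base's robot-side corners are at (255,38) and (398,38), its screws at (262,77), (389,77), (265,249) and (384,249), and the valve is held above it.

Run:
```python
from tilt import *
c,st=pickle.load(open('w5.pkl','rb'))
i=c['img'][:,:,::-1]
cv2.imwrite('pics/w5c.png',cv2.resize(i[25:300,235:420],None,fx=2.15,fy=2.15,interpolation=cv2.INTER_CUBIC))
A,t=fit('w5',[((-65,30,6),(384.5,64)),((-65,-30,6),(265.5,64)),((-16,0,82),(323.5,128)),((39,11,54),(351,290)),((39,-11,54),(297,290)),((61,11,54),(351,346)),((61,-11,54),(297,346))])
P=ray(c,[(255,38),(398,38)],.008,st); S=ray(c,[(262,77),(389,77),(384,249),(265,249)],.0095,st)
print(P.round(4),np.linalg.norm(P[0]-P[1])); print(S.round(4))
d=P[1]-P[0]; y=np.arctan2(-d[0],d[1]); print('yaw base',y,'origin',P.mean(0)[:2]+.088*np.array([np.cos(y),np.sin(y)]))
d=S[2]+S[3]-S[0]-S[1]; print('yaw screws',np.arctan2(d[1],d[0]),'ctr',S.mean(0))
```

```text
origin [0.5131 0.1744 0.0973] lipdown tilt -0.171 yaw off -0.0026 res 1.48
 lip lower [0.4501 0.1625 0.0862] boss40 [0.5548 0.1823 0.1452] far end [0.576  0.1863 0.1083]
[[0.4232 0.1065 0.008 ]
 [0.4038 0.2077 0.008 ]] 0.10307861761595055
[[0.4485 0.1157 0.0095]
 [0.4309 0.2072 0.0095]
 [0.5599 0.2342 0.0095]
 [0.5786 0.137  0.0095]]
yaw base 0.18933958457416292 origin [0.49988525 0.1736609 ]
yaw screws 0.18429162717280168 ctr [0.50447896 0.17349003 0.0095    ]
```

View pics/w5c.png

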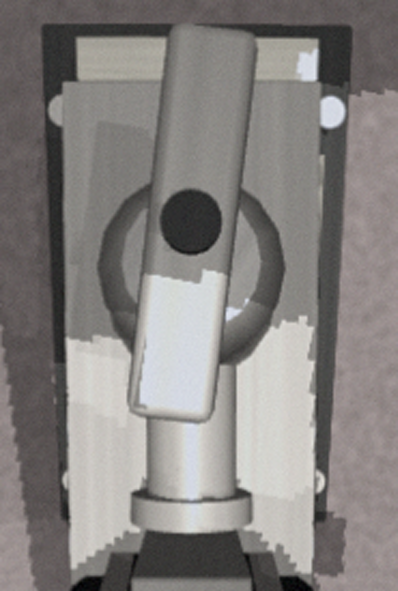

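Call:
send_rows:
  rows:
    - {"dp": [0.06,0.06,-0.5],"spin": 0}
    - {"dp": [0,0,-0.6],"spin": 0}
    - {"dp": [0,0,-0.5],"spin": 0}
    - {"dp": [0,0,0],"spin": 0}

```text
time: 7.65
position: [0.5566, 0.1821, 0.0846]
eef_rot: [-1.567, -0.141, 0.151]
wrist_force: [-0.7, -0.9, -4.8]
gripper_width: 0.0203
```

```bash
python3 look.py w6
```

```text
t 7.65 p [0.5566 0.1821 0.0846] q [ 2.440e-01  4.670e-01  1.662e+00 -1.000e-03  1.018e+00 -1.512e+00] yaw 0.186 F [-0.68 -0.91 -4.77] M [ 0.04 -0.19  0.03] w 0.020328614745730167
```

View pics/w6.png

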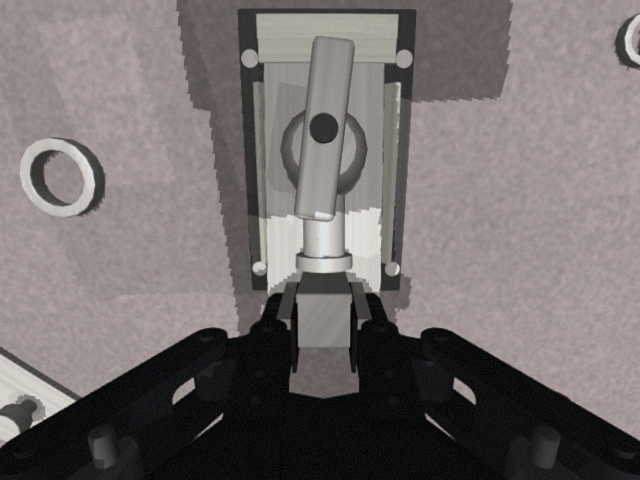

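Run:
```python
from tilt import *
c,st=pickle.load(open('w6.pkl','rb'))
i=c['img'][:,:,::-1]
cv2.imwrite('pics/w6c.png',cv2.resize(i[0:300,230:425],None,fx=2,fy=2,interpolation=cv2.INTER_CUBIC))
A,t=fit('w6',[((-65,30,6),(384.5,64)),((-65,-30,6),(265.5,64)),((-16,0,82),(323.5,128)),((39,11,54),(351,290)),((39,-11,54),(297,290)),((61,11,54),(351,346)),((61,-11,54),(297,346))])
P=ray(c,[(239,10),(416,10)],.008,st); print(np.linalg.norm(P[0]-P[1]))
d=P[1]-P[0]; y=np.arctan2(-d[0],d[1]); o=P.mean(0)[:2]+.088*np.array([np.cos(y),np.sin(y)]);print('yaw base',y,'origin',o)
for jo,jy in [(np.array([.4985,.173]),.187),(o,y)]:
  Rj=np.array([[np.cos(jy),-np.sin(jy)],[np.sin(jy),np.cos(jy)]])
  f=lambda X:(Rj.T@(np.array(X)[:2]-jo)).round(4)
  print('lip',f(A@[-.065,0,0]+t),'far',f(A@[.065,0,0]+t),'ledge front top',[f(p) for p in ray(c,[(261,62.5),(396,62.5),(257,13.5),(398,13.5)],.025,st)])
  print('near base corners',[f(p) for p in ray(c,[(253,290),(399,290)],.008,st)])
```

```text
origin [0.5139 0.1744 0.0483] lipdown tilt -0.168 yaw off -0.0027 res 1.48
 lip lower [0.4509 0.1627 0.0374] boss40 [0.5558 0.1822 0.0961] far end [0.5769 0.1861 0.0591]
0.10299568635412307
yaw base 0.1861241200921082 origin [0.49936176 0.17371108]
lip [-0.0487 -0.0012] far [ 0.0795 -0.0017] ledge front top [array([-0.0547, -0.0363]), array([-0.0546,  0.0384]), array([-0.0792, -0.0375]), array([-0.0791,  0.0383])]
near base corners [array([ 0.0884, -0.0519]), array([0.0885, 0.0516])]
lip [-0.0497 -0.0018] far [ 0.0785 -0.0022] ledge front top [array([-0.0556, -0.0369]), array([-0.0556,  0.0378]), array([-0.0801, -0.0381]), array([-0.0801,  0.0377])]
near base corners [array([ 0.0874, -0.0524]), array([0.0874, 0.0511])]
```

View pics/w6c.png

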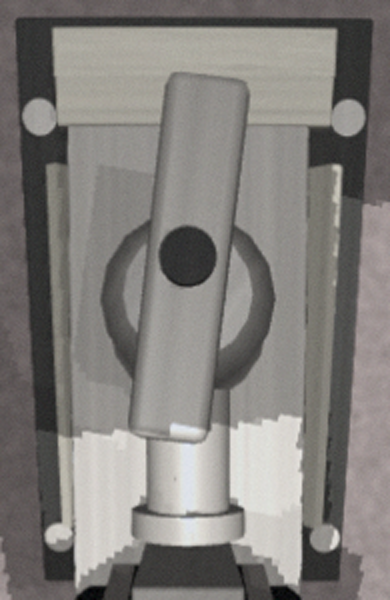

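Call:
send_rows:
  rows:
    - {"dp": [0.02,0.06,0],"spin": 0.003}
    - {"dp": [0,0,-0.3],"spin": 0}
    - {"dp": [0,0,-0.3],"spin": 0}
    - {"dp": [0,0,-0.25],"spin": 0}
    - {"dp": [0,0,0],"spin": 0}

```text
time: 8.2
position: [0.5583, 0.1856, 0.0603]
eef_rot: [-1.566, -0.147, 0.152]
wrist_force: [-0.5, 0.2, -7.2]
gripper_width: 0.0198
```

```bash
python3 look.py w7; python3 -c "
import cv2
i=cv2.imread('pics/w7.png'); cv2.imwrite('pics/w7c.png',cv2.resize(i[0:300,210:440],None,fx=2,fy=2,interpolation=cv2.INTER_CUBIC))"
```

```text
t 8.2 p [0.5583 0.1856 0.0603] q [ 0.249  0.499  1.683 -0.     0.963 -1.512] yaw 0.1903 F [-0.5   0.19 -7.18] M [ 0.06 -0.2  -0.05] w 0.019803063997308714
```

View pics/w7c.png

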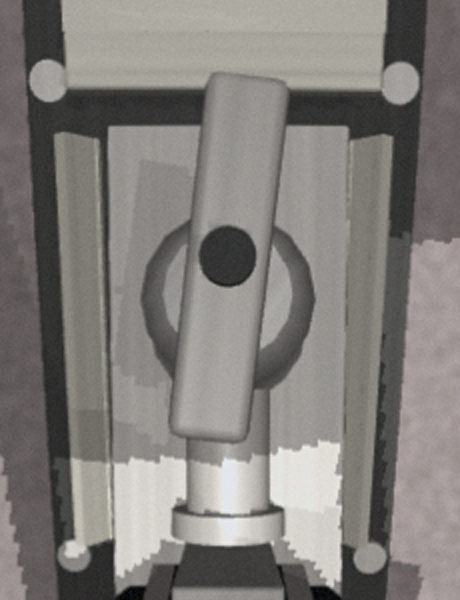

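Call:
send_rows:
  rows:
    - {"dp": [0,-0.03,-0.08],"spin": -0.002}
    - {"dp": [0,0,-0.06],"spin": 0}
    - {"dp": [0,0,0],"spin": 0}

```text
time: 8.55
position: [0.5595, 0.185, 0.0575]
eef_rot: [-1.566, -0.148, 0.148]
wrist_force: [-0.1, 0.6, -5.3]
gripper_width: 0.0203
```

```bash
python3 look.py w8; python3 -c "
import cv2
i=cv2.imread('pics/w8.png'); cv2.imwrite('pics/w8c.png',cv2.resize(i[0:300,210:440],None,fx=2,fy=2,interpolation=cv2.INTER_CUBIC))"
```

```text
t 8.55 p [0.5595 0.185  0.0575] q [ 0.248  0.502  1.685 -0.     0.954 -1.511] yaw 0.1881 F [-0.09  0.6  -5.31] M [ 0.05 -0.3  -0.02] w 0.020279201200669363
```

View pics/w8c.png

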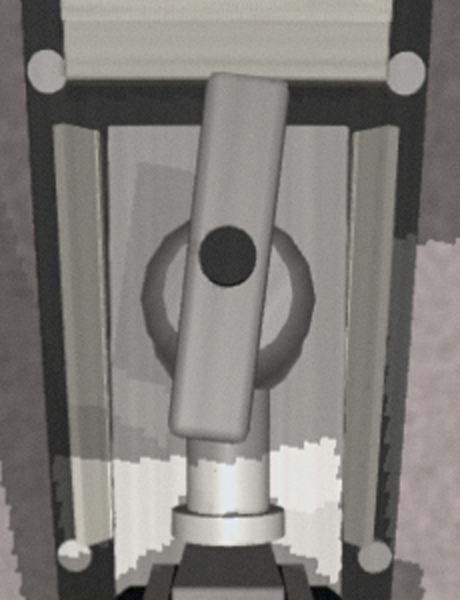

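Call:
send_rows:
  rows:
    - {"dp": [0,0,-0.05],"spin": 0}
    - {"dp": [-0.14,-0.026,0],"spin": 0}
    - {"dp": [-0.14,-0.026,0],"spin": 0}
    - {"dp": [-0.14,-0.026,0],"spin": 0}
    - {"dp": [0,0,0],"spin": 0}

```text
time: 9.1
position: [0.5455, 0.1824, 0.056]
eef_rot: [-1.566, -0.147, 0.149]
wrist_force: [1.3, 0.7, -6.1]
gripper_width: 0.0201
```

```bash
python3 look.py w9; python3 -c "
import cv2
i=cv2.imread('pics/w9.png'); cv2.imwrite('pics/w9c.png',cv2.resize(i[0:300,210:440],None,fx=2,fy=2,interpolation=cv2.INTER_CUBIC))"
```

```text
t 9.1 p [0.5455 0.1824 0.056 ] q [ 0.249  0.49   1.717  0.     0.936 -1.51 ] yaw 0.1883 F [ 1.3   0.71 -6.06] M [ 0.01 -0.24  0.04] w 0.020079112705472742
```

View pics/w9c.png

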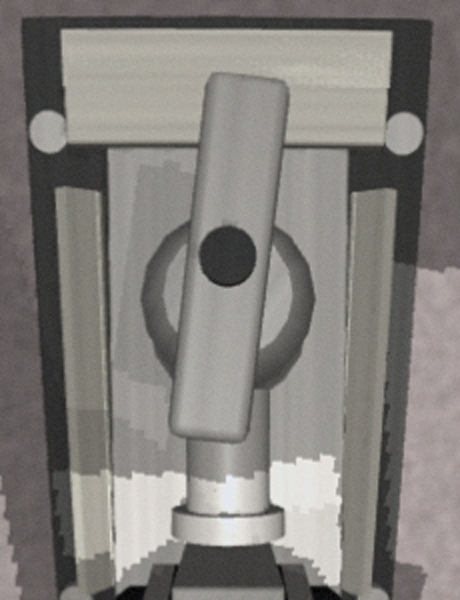

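Call:
send_rows:
  rows:
    - {"dp": [-0.08,-0.015,-0.02],"spin": 0}
    - {"dp": [-0.08,-0.015,-0.03],"spin": 0}
    - {"dp": [0,0,0],"spin": 0}

```text
time: 9.45
position: [0.5414, 0.1816, 0.0544]
eef_rot: [-1.566, -0.147, 0.149]
wrist_force: [-0.4, -0.1, -5.6]
gripper_width: 0.0201
```

```bash
python3 look.py w10
```

```text
t 9.45 p [0.5414 0.1816 0.0544] q [ 0.25   0.487  1.729  0.     0.927 -1.509] yaw 0.1883 F [-0.4  -0.12 -5.62] M [ 0.05 -0.28 -0.03] w 0.020068386981636443
```

Call:
send_rows:
  rows:
    - {"dp": [0,0,0],"spin": 0}
    - {"dp": [0,0,0],"spin": 0}
    - {"dp": [0.05,0.009,-0.1],"spin": 0}
    - {"dp": [0.05,0.009,-0.1],"spin": 0}
    - {"dp": [0.05,0.009,-0.1],"spin": 0}
  newtons: 20

```text
time: 10.0
position: [0.5471, 0.1827, 0.0461]
eef_rot: [-1.566, -0.148, 0.147]
wrist_force: [-0.5, 0.2, 5.9]
gripper_width: 0.0202
```

```bash
python3 look.py w11; python3 -c "
import cv2
i=cv2.imread('pics/w11.png'); cv2.imwrite('pics/w11c.png',cv2.resize(i[0:300,210:440],None,fx=2,fy=2,interpolation=cv2.INTER_CUBIC))"
```

```text
t 10.0 p [0.5471 0.1827 0.0461] q [ 0.249  0.504  1.725 -0.     0.913 -1.51 ] yaw 0.1883 F [-0.51  0.21  5.92] M [-0.21  1.15  0.07] w 0.020231879861871877
```

View pics/w11c.png

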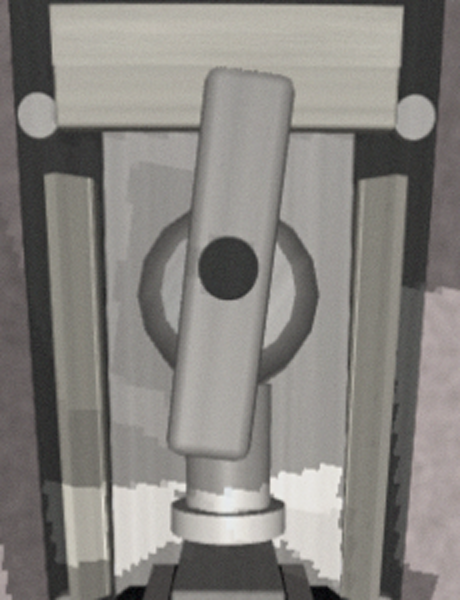

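Call:
send_rows:
  rows:
    - {"dp": [0.045,0.008,-0.1],"spin": 0}
    - {"dp": [0.045,0.008,-0.1],"spin": 0}
    - {"dp": [0.04,0.008,-0.1],"spin": 0}
    - {"dp": [0.02,0.004,-0.1],"spin": 0}
    - {"dp": [0,0,0],"spin": 0}

```text
time: 10.55
position: [0.5521, 0.1835, 0.0354]
eef_rot: [-1.566, -0.15, 0.146]
wrist_force: [-2.5, -1.8, 16.3]
gripper_width: 0.0206
```

```bash
python3 look.py w12; python3 -c "
import cv2
i=cv2.imread('pics/w12.png'); cv2.imwrite('pics/w12c.png',cv2.resize(i[0:300,200:450],None,fx=2,fy=2,interpolation=cv2.INTER_CUBIC))"
```

```text
t 10.55 p [0.5521 0.1835 0.0354] q [ 0.248  0.523  1.724 -0.     0.893 -1.511] yaw 0.1884 F [-2.48 -1.77 16.28] M [-0.39  1.05  0.1 ] w 0.020602641605470946
```

View pics/w12c.png

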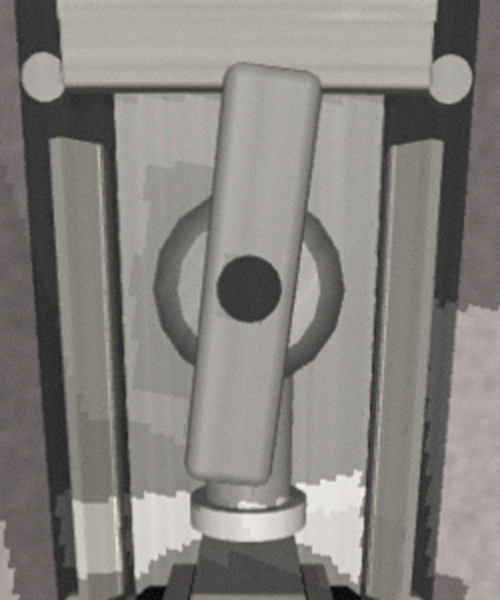

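Call:
send_rows:
  rows:
    - {"dp": [-0.05,-0.01,0],"spin": 0}
    - {"dp": [-0.05,-0.01,-0.03],"spin": 0}
    - {"dp": [0,0,0],"spin": 0}

```text
time: 10.9
position: [0.5522, 0.1835, 0.0354]
eef_rot: [-1.565, -0.154, 0.141]
wrist_force: [2.6, 0.6, 14.8]
gripper_width: 0.0199
```

```bash
python3 look.py w13
```

```text
t 10.9 p [0.5522 0.1835 0.0354] q [ 2.490e-01  5.210e-01  1.729e+00 -1.000e-03  8.840e-01 -1.510e+00] yaw 0.1884 F [ 2.58  0.56 14.77] M [-0.34  0.64  0.12] w 0.01989611839974908
```

View pics/w13.png

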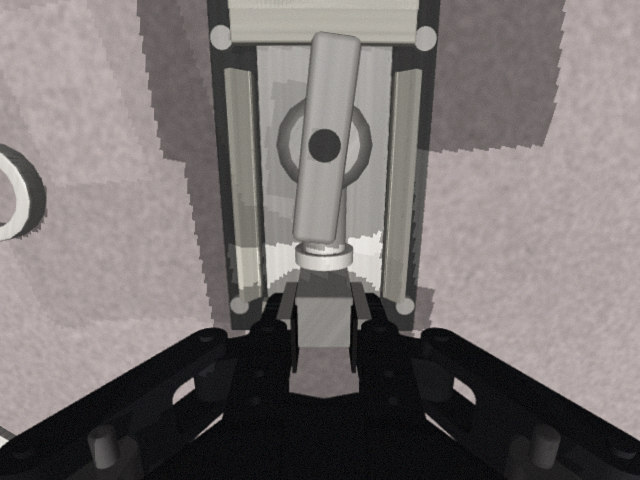

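```bash
cat > seat.py <<'E'
from tilt import *
jo=np.array([.4985,.1733]);jy=.187
Rj=np.array([[np.cos(jy),-np.sin(jy)],[np.sin(jy),np.cos(jy)]])
f=lambda X:(Rj.T@(np.array(X)[:2]-jo)).round(4)
E
python3 - <<'E'
from seat import *
A,t=fit('w13',[((-16,0,82),(324.5,146)),((39,11,54),(350.5,297)),((39,-11,54),(298,297)),((61,11,54),(351,346)),((61,-11,54),(297,346))])
print('origin jig',f(t),t)
c,st=pickle.load(open('w13.pkl','rb'))
print('axis',f(ray(c,[(324.5,146)],.090,st)[0]),'ledge',[f(p) for p in ray(c,[(230,41.5),(419,43)],.025,st)], 'boss',f(ray(c,[(324.5,297)],.062,st)[0]),f(ray(c,[(324.5,346)],.062,st)[0]))
print(Ro.from_rotvec(st['eef_rot']).as_matrix().round(3))
E
```

```text
origin [ 0.5126  0.1763 -0.0059] lipdown tilt -0.149 yaw off -0.0012 res 1.4
 lip lower [ 0.4494  0.1643 -0.0155] boss40 [0.5553 0.1844 0.0411] far end [0.5757 0.1883 0.0038]
origin jig [0.0144 0.0003] [ 0.51258672  0.17629565 -0.00585932]
axis [-0.0138  0.0003] ledge [array([-0.0551, -0.0384]), array([-0.0546,  0.0392])] boss [0.0414 0.0004] [0.0628 0.0005]
[[ 0.982  0.008 -0.187]
 [ 0.187  0.002  0.982]
 [ 0.008 -1.     0.   ]]
```

Call:
send_rows:
  rows:
    - {"dp": [-0.04,-0.008,0.08],"spin": 0}
    - {"dp": [-0.04,-0.008,0],"spin": 0}
    - {"dp": [0,0,0],"spin": 0}

```text
time: 11.25
position: [0.5481, 0.1829, 0.0358]
eef_rot: [-1.565, -0.151, 0.144]
wrist_force: [5.0, 1.2, 3.7]
gripper_width: 0.0202
```

```bash
python3 look.py w14;  python3 -c "
import cv2
i=cv2.imread('pics/w14.png'); cv2.imwrite('pics/w14c.png',cv2.resize(i[0:360,200:450],None,fx=1.66,fy=1.66,interpolation=cv2.INTER_CUBIC))"
```

```text
t 11.25 p [0.5481 0.1829 0.0358] q [ 0.249  0.517  1.735  0.     0.885 -1.51 ] yaw 0.188 F [5.04 1.19 3.73] M [-0.   -0.28  0.02] w 0.02016872863852455
```

View pics/w14c.png

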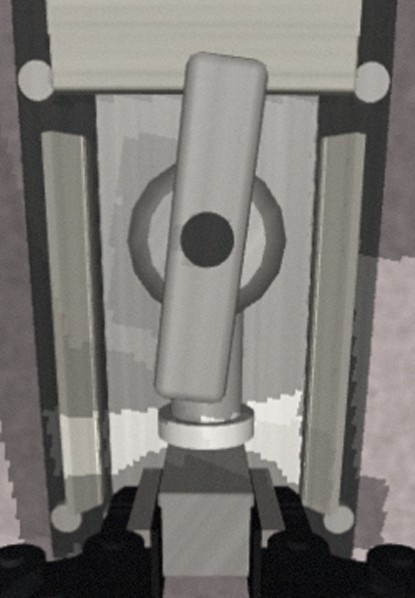

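Call:
send_rows:
  rows:
    - {"dp": [0.04,0.008,-0.07],"spin": 0}
    - {"dp": [0,0,-0.07],"spin": 0}
    - {"dp": [0,0,0],"spin": 0}

```text
time: 11.6
position: [0.5482, 0.183, 0.0353]
eef_rot: [-1.565, -0.151, 0.145]
wrist_force: [-2.0, -1.4, 34.9]
gripper_width: 0.0205
```

```bash
python3 look.py w15;  python3 -c "
import cv2
i=cv2.imread('pics/w15.png'); cv2.imwrite('pics/w15c.png',cv2.resize(i[0:360,200:450],None,fx=1.66,fy=1.66,interpolation=cv2.INTER_CUBIC))"
```

```text
t 11.6 p [0.5482 0.183  0.0353] q [ 0.249  0.518  1.734 -0.     0.885 -1.51 ] yaw 0.1883 F [-2.   -1.39 34.9 ] M [-0.46  1.46  0.04] w 0.020485180398584428
```

View pics/w15c.png

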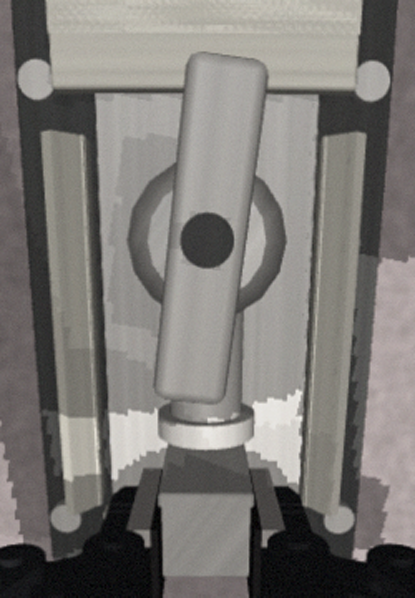

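The stiff vertical reaction (35 N) suggests it has bottomed. I'll unload, release and back up to inspect.

Call:
send_rows:
  rows:
    - {"dp": [0,0,0.14],"spin": 0}
    - {"dp": [0,0,0],"spin": 0}

```text
time: 11.85
position: [0.5481, 0.1829, 0.0357]
eef_rot: [-1.565, -0.15, 0.145]
wrist_force: [4.6, 1.4, 2.5]
gripper_width: 0.0202
```

Call:
send_rows:
  rows:
    - {"dp": [0,0,0],"spin": 0}
    - {"dp": [0,0,0],"spin": 0}
    - {"dp": [0,0,0],"spin": 0}
    - {"dp": [0,0,0],"spin": 0}
  fingers: 1

```text
time: 12.25
position: [0.5458, 0.1824, 0.0341]
eef_rot: [-1.566, -0.146, 0.15]
wrist_force: [-0.1, 0.1, 0.2]
gripper_width: 0.077
```

Call:
send_rows:
  rows:
    - {"dp": [0,0,0.5],"spin": 0}
    - {"dp": [0,0,1],"spin": 0}
    - {"dp": [0,0,1],"spin": 0}
    - {"dp": [0,0,1],"spin": 0}
    - {"dp": [0,0,0],"spin": 0}

```text
time: 12.75
position: [0.5498, 0.1834, 0.1441]
eef_rot: [-1.564, -0.154, 0.142]
wrist_force: [0.7, 0.7, -0.2]
gripper_width: 0.0857
```

```bash
python3 look.py w16;python3 look.py t16 top;  python3 -c "
import cv2
i=cv2.imread('pics/w16.png'); cv2.imwrite('pics/w16c.png',cv2.resize(i[0:360,200:450],None,fx=1.66,fy=1.66,interpolation=cv2.INTER_CUBIC))"
```

```text
t 12.75 p [0.5498 0.1834 0.1441] q [ 0.249  0.387  1.621  0.     1.125 -1.51 ] yaw 0.1883 F [ 0.68  0.73 -0.17] M [-0.01 -0.02  0.  ] w 0.08573273187447998
t 12.8 p [0.5484 0.183  0.1421] q [ 0.249  0.389  1.624  0.     1.124 -1.51 ] yaw 0.1883 F [ 0.22  0.38 -0.82] M [-0.05 -0.02 -0.02] w 0.08542134009088856
```

View pics/w16.png

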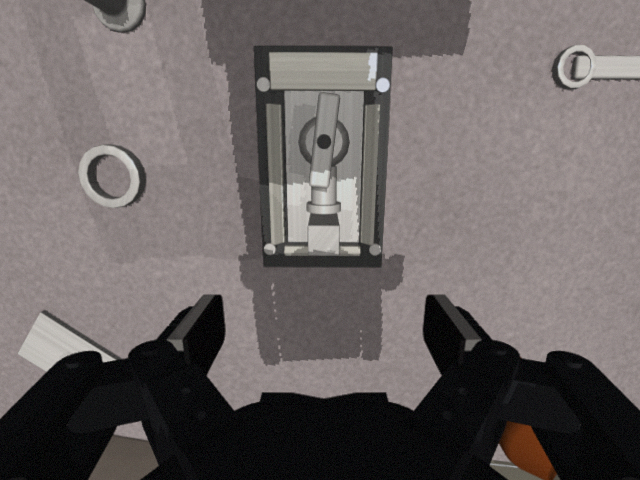

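View pics/w16c.png

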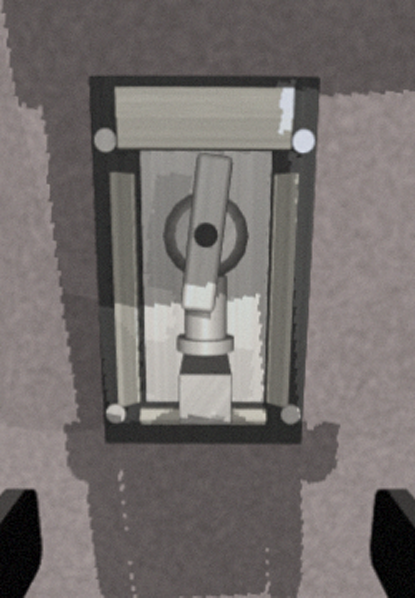

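Run:
```python
from seat import *
c,st=pickle.load(open('w16.pkl','rb'))
P=ray(c,[(255,46.5),(392,46.5)],.008,st); print('base',[f(p) for p in P])
print('axis',f(ray(c,[(324.1,141.6)],.090,st)[0]))
print('far end',[f(p) for p in ray(c,[(286.7,242.2),(358.4,242.2)],.014,st)])
e=ray(c,[(328.3,93.4),(319.3,186)],.09,st); print('bar',[f(p) for p in e],'angle', np.arctan2(*(e[1]-e[0])[1::-1])-jy, 'world axis',ray(c,[(324.1,141.6)],.090,st)[0])
print('boss top', [f(p) for p in ray(c,[(200+180/1.66,375/1.66),(200+231/1.66,375/1.66),(200+180/1.66,421/1.66),(200+231/1.66,421/1.66)],.062,st)])
print('ledge',[f(p) for p in ray(c,[(200+115/1.66,149/1.66),(200+300/1.66,149/1.66)],.025,st)])
```

```text
base [array([-0.0871, -0.0509]), array([-0.0873,  0.0516])]
axis [-0.0178  0.0007]
far end [array([ 0.0636, -0.0306]), array([0.0636, 0.0299])]
bar [array([-0.0431,  0.0029]), array([ 0.0071, -0.0021])] angle -0.09921089591798904 world axis [0.48091595 0.17068555 0.09      ]
boss top [array([ 0.0378, -0.0099]), array([0.0378, 0.0112]), array([ 0.0578, -0.0101]), array([0.0578, 0.0115])]
ledge [array([-0.0543, -0.0388]), array([-0.0544,  0.0417])]
```

Valve seated: origin at jig (-1.6, +0.5) mm, far end at 63.6 mm inside the stop, handle at about 0.10 rad. Next is the handle.

Call:
send_rows:
  rows:
    - {"dp": [-0.75,-0.13,0],"spin": -0.034}
    - {"dp": [-0.75,-0.13,0],"spin": -0.033}
    - {"dp": [-0.75,-0.13,0],"spin": -0.033}
    - {"dp": [0,0,0],"spin": 0}
    - {"dp": [0,0,0],"spin": 0}

```text
time: 13.35
position: [0.4788, 0.1708, 0.1391]
eef_rot: [-1.57, -0.068, 0.071]
wrist_force: [0.6, 0.6, 0.8]
gripper_width: 0.0857
```

```bash
python3 look.py w17
```

```text
t 13.35 p [0.4788 0.1708 0.1391] q [ 0.259  0.308  1.77  -0.     1.065 -1.4  ] yaw 0.0889 F [0.63 0.62 0.83] M [0.05 0.01 0.01] w 0.0856692750804818
```

View pics/w17.png

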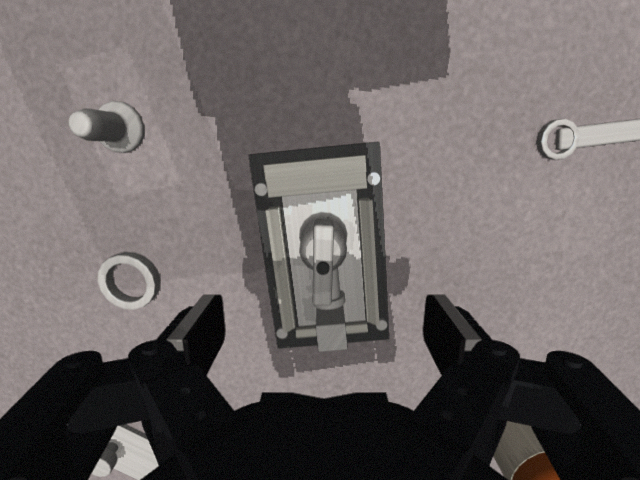

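Run:
```python
from seat import *
c,st=pickle.load(open('w17.pkl','rb'))
p=ray(c,[(322.3,268)],.09,st)[0]; print(p,p-st['position'],f(p))
e=ray(c,[(323,227),(323,305)],.09,st); print(np.linalg.norm(e[0]-e[1]), np.arctan2(*(e[1]-e[0])[1::-1]))
```

```text
[0.48217343 0.17040644 0.09      ] [ 0.00335506 -0.00034381 -0.049059  ] [-0.0166  0.0002]
0.05026600975804333 0.08816251345383964
```

Call:
send_rows:
  rows:
    - {"dp": [0.09,0,-0.6],"spin": 0}
    - {"dp": [0,0,-0.8],"spin": 0}
    - {"dp": [0,0,-0.6],"spin": 0}
    - {"dp": [0,0,-0.4],"spin": 0}
    - {"dp": [0,0,0],"spin": 0}

```text
time: 13.9
position: [0.4818, 0.1707, 0.0663]
eef_rot: [-1.57, -0.067, 0.072]
wrist_force: [-0.5, -0.5, 0.3]
gripper_width: 0.0853
```

Call:
send_rows:
  rows:
    - {"dp": [0,0,0],"spin": 0}
    - {"dp": [0,0,0],"spin": 0}
    - {"dp": [0,0,0],"spin": 0}
    - {"dp": [0,0,0],"spin": 0}
    - {"dp": [0,0,0],"spin": 0}
  fingers: 0
  newtons: 60

```text
time: 14.4
position: [0.4825, 0.1709, 0.0687]
eef_rot: [-1.57, -0.07, 0.069]
wrist_force: [0.9, -7.4, 4.5]
gripper_width: 0.0121
```

```bash
python3 look.py w18
```

```text
t 14.4 p [0.4825 0.1709 0.0687] q [ 0.258  0.404  1.846 -0.     0.89  -1.401] yaw 0.0884 F [ 0.86 -7.37  4.46] M [-0.86 -0.06 -0.06] w 0.012107388183406701
```

View pics/w18.png

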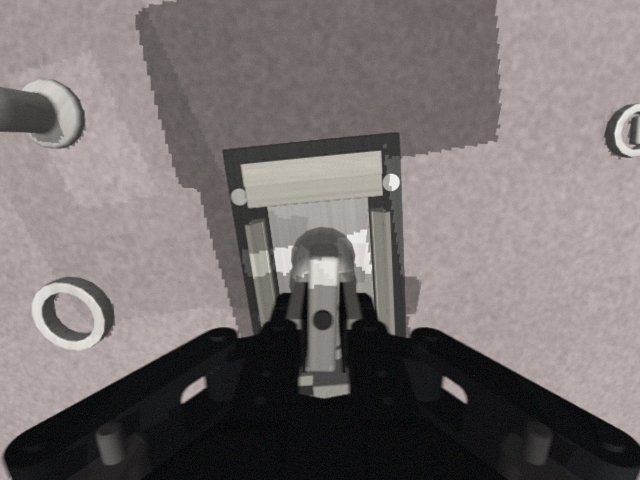

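Call:
send_rows:
  rows:
    - {"dp": [0,-0.02,0],"spin": -0.1}
    - {"dp": [0,0,0],"spin": -0.1}
    - {"dp": [0,0,0],"spin": -0.1}
    - {"dp": [0,0,0],"spin": -0.1}
    - {"dp": [0,0,0],"spin": 0}

```text
time: 14.95
position: [0.4833, 0.1698, 0.0687]
eef_rot: [-1.557, 0.243, -0.246]
wrist_force: [1.5, -3.4, 2.9]
gripper_width: 0.0105
```

```bash
python3 look.py w19
```

```text
t 14.95 p [0.4833 0.1698 0.0687] q [ 0.256  0.404  1.846 -0.002  0.89  -1.002] yaw -0.3117 F [ 1.46 -3.37  2.91] M [-0.52 -0.29 -0.13] w 0.010506490861420222
```

View pics/w19.png

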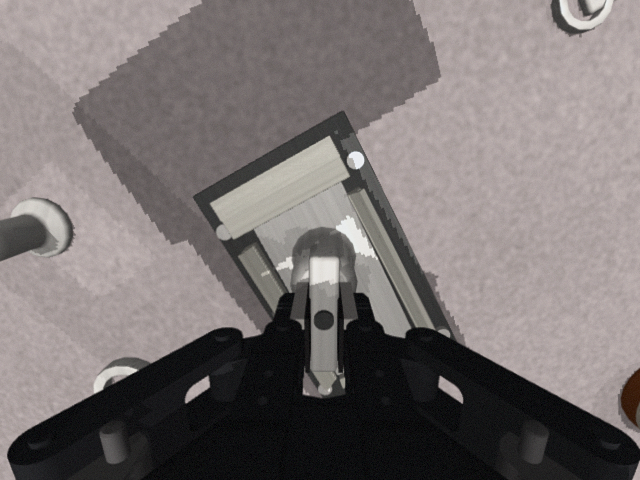

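The bar follows the fingers and the foot stays between the cheeks, so I'll keep turning.

Call:
send_rows:
  rows:
    - {"dp": [0,0,0],"spin": -0.1}
    - {"dp": [0,0,0],"spin": -0.1}
    - {"dp": [0,0,0],"spin": -0.1}
    - {"dp": [0,0,0],"spin": -0.1}
    - {"dp": [0,0,0],"spin": -0.1}

```text
time: 15.5
position: [0.4826, 0.1691, 0.0688]
eef_rot: [-1.478, 0.633, -0.636]
wrist_force: [0.7, -5.5, 7.2]
gripper_width: 0.0106
```

Call:
send_rows:
  rows:
    - {"dp": [0,0,0],"spin": -0.1}
    - {"dp": [0,0,0],"spin": -0.1}
    - {"dp": [0,0,0],"spin": -0.1}
    - {"dp": [0,0,0],"spin": -0.1}
    - {"dp": [0,0,0],"spin": 0}

```text
time: 16.0
position: [0.4818, 0.1686, 0.0688]
eef_rot: [-1.361, 0.939, -0.941]
wrist_force: [-1.0, -7.1, 9.3]
gripper_width: 0.0107
```

```bash
python3 look.py w20
```

```text
t 16.0 p [0.4818 0.1686 0.0688] q [ 0.256  0.404  1.847 -0.003  0.892 -0.102] yaw -1.2104 F [-0.97 -7.14  9.32] M [-1.33  0.09 -0.14] w 0.010714728650662572
```

View pics/w20.png

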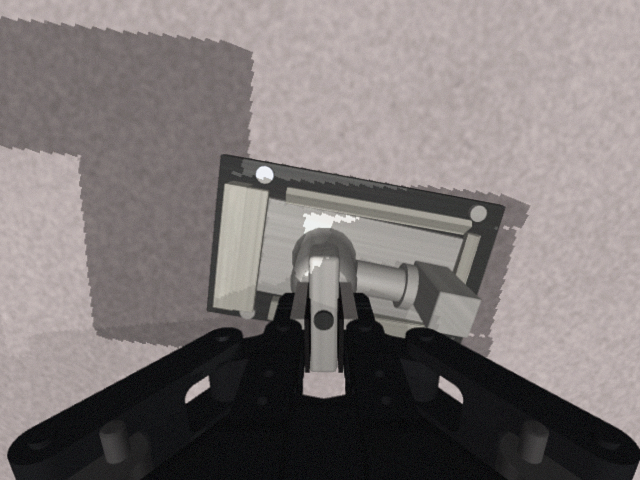

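Call:
send_rows:
  rows:
    - {"dp": [0,-0.02,0],"spin": -0.08}
    - {"dp": [0,0,0],"spin": -0.08}
    - {"dp": [0,0,0],"spin": -0.03}
    - {"dp": [0,0,0],"spin": 0}
    - {"dp": [0,0,0],"spin": 0}

```text
time: 16.55
position: [0.4814, 0.1683, 0.0687]
eef_rot: [-1.288, 1.081, -1.082]
wrist_force: [-2.1, -6.2, 8.1]
gripper_width: 0.0104
```

```bash
python3 look.py w21
```

```text
t 16.55 p [0.4814 0.1683 0.0687] q [ 0.255  0.403  1.848 -0.003  0.892  0.084] yaw -1.3984 F [-2.13 -6.16  8.13] M [-1.1   0.21  0.08] w 0.010373667899722307
```

View pics/w21.png

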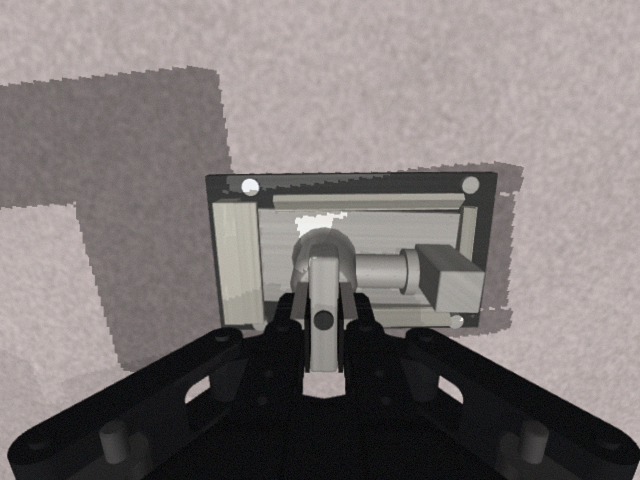

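Call:
send_rows:
  rows:
    - {"dp": [0,0,0],"spin": -0.03}
    - {"dp": [0,0,0],"spin": 0}
    - {"dp": [0,0,0],"spin": 0}

```text
time: 16.9
position: [0.4813, 0.1683, 0.0687]
eef_rot: [-1.276, 1.103, -1.104]
wrist_force: [-1.9, -6.1, 8.5]
gripper_width: 0.0109
```

Call:
send_rows:
  rows:
    - {"dp": [0,0,0],"spin": 0}
    - {"dp": [0,0,0],"spin": 0}
    - {"dp": [0,0,0],"spin": 0}
    - {"dp": [0,0,0],"spin": 0}
  fingers: 1

```text
time: 17.3
position: [0.4821, 0.17, 0.0679]
eef_rot: [-1.272, 1.106, -1.105]
wrist_force: [0.8, 0.6, 1.2]
gripper_width: 0.0682
```

Call:
send_rows:
  rows:
    - {"dp": [0,0,0.4],"spin": 0}
    - {"dp": [0,0,0.8],"spin": 0}
    - {"dp": [0,0,1],"spin": 0}
    - {"dp": [0,0,1],"spin": 0}
    - {"dp": [0,0,0],"spin": 0}

```text
time: 17.8
position: [0.4855, 0.1707, 0.169]
eef_rot: [-1.264, 1.1, -1.109]
wrist_force: [-0.3, 0.6, 1.2]
gripper_width: 0.0852
```

```bash
python3 look.py w22; python3 look.py s22 scene
```

```text
t 17.8 p [0.4855 0.1707 0.169 ] q [0.256 0.277 1.726 0.    1.128 0.117] yaw -1.4315 F [-0.29  0.56  1.2 ] M [-0.11 -0.06 -0.01] w 0.08522928920572229
t 17.85 p [0.4841 0.1703 0.167 ] q [0.256 0.279 1.729 0.    1.127 0.117] yaw -1.4315 F [-0.49 -0.48 -0.34] M [0.01 0.01 0.  ] w 0.08579358512328901
```

View pics/w22.png

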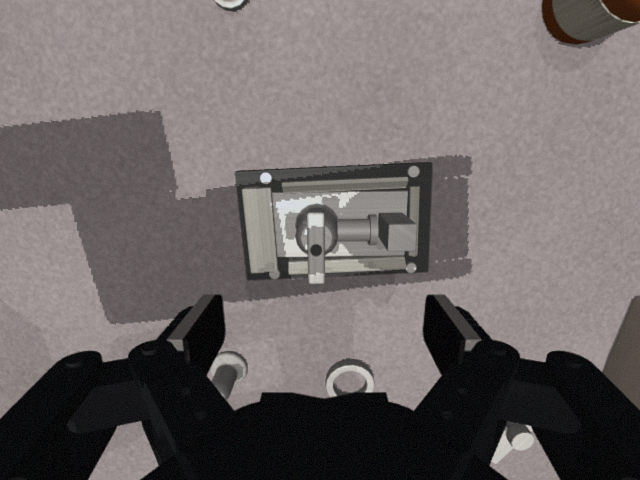

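View pics/s22.png

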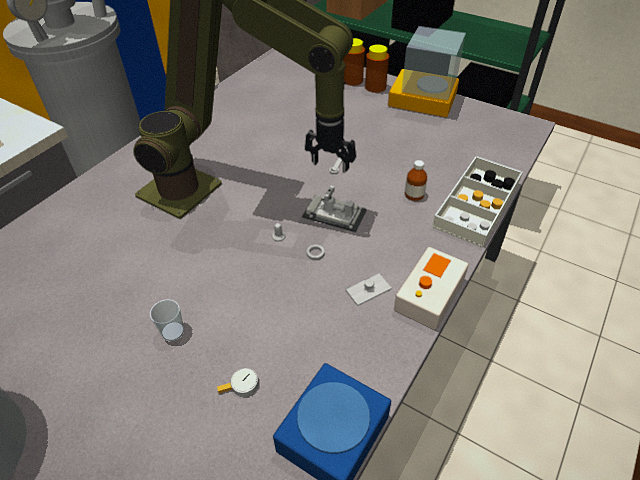

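The bar lies across the foot, with its visible ends at (316,213) and (316,283), and the other objects look unmoved. I'll measure it precisely.

Run:
```python
from seat import *
c,st=pickle.load(open('w22.pkl','rb'))
i=c['img'][:,:,::-1]; cv2.imwrite('pics/w22c.png',cv2.resize(i[150:295,225:445],None,fx=3.6,fy=3.6,interpolation=cv2.INTER_CUBIC))
```

```text
(no output)
```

View pics/w22c.png

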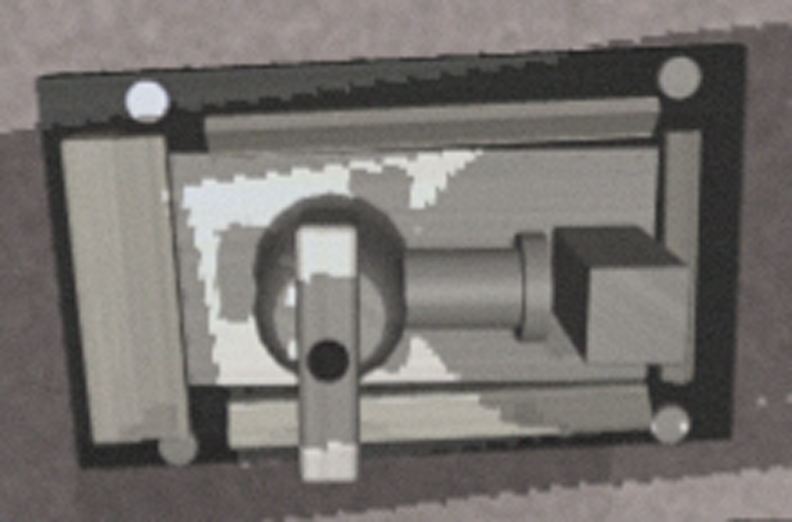

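Run:
```python
from seat import *
c,st=pickle.load(open('w22.pkl','rb'))
r=lambda x,y,z: ray(c,[(225+x/3.6,150+y/3.6)],z,st)[0]
b=r(327,228,.09)-r(328.5,480,.09); print('bar yaw rel jig',np.arctan2(b[1],b[0])-jy, np.linalg.norm(b))
print('axis',f(r(328,361,.09)),'far corners',f(r(657,150,.014)),f(r(645,380,.014)),'base',[f(r(*q,.008)) for q in [(37,78),(82,466),(745,45),(731,437)]])
a=r(657,150,.014)-r(645,380,.014); e=r(657,150,.014)-r(172,152,.014)
print('foot yaw from edge', np.arctan2(e[1],e[0])-jy,'end edge',np.arctan2(a[1],a[0])-np.pi/2-jy)
```

```text
bar yaw rel jig 1.5224869526680562 0.050492158899348535
axis [-0.0168 -0.0002] far corners [0.0651 0.0266] [ 0.063 -0.033] base [array([-0.0869,  0.0511]), array([-0.0868, -0.0517]), array([0.0881, 0.0507]), array([ 0.0881, -0.0525])]
foot yaw from edge -0.04453683266052311 end edge -0.03411245615643649
```

Run:
```python
from seat import *
c,st=pickle.load(open('w22.pkl','rb'))
r=lambda x,y,z: ray(c,[(225+x/3.6,150+y/3.6)],z,st)[0]
print('boss top',f(r(637,315,.062)),'foot far mid',f((r(657,150,.014)+r(645,380,.014))/2))
c0=pickle.load(open('top0.pkl','rb'))[0]['img'];t=camera('top');save(t,'t22')
d=cv2.absdiff(c0,t['img']).max(2)
# bystander patches, top view
for n,(u,v,h) in dict(ferrule=(318,257,14),adapter=(321,313,11),plate=(330,176,28),bottle=(150,200,22),beaker=(512,322,25),gauge=(505,218,22)).items(): print(n,np.percentile(d[v-h:v+h,u-h:u+h],98))
```

```text
boss top [ 0.0492 -0.0019] foot far mid [ 0.064  -0.0032]
ferrule 22.0
adapter 21.339999999999975
plate 23.0
bottle 21.0
beaker 20.019999999999982
gauge 23.0
```

View pics/t22.png

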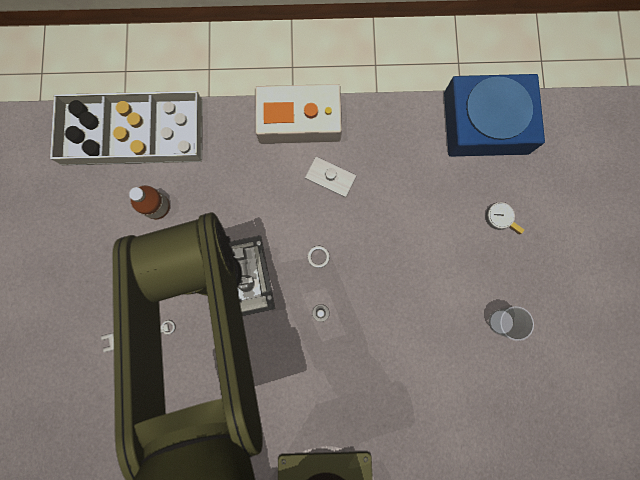

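The bystanders match the first picture, and the valve is flat and within tolerance, so I'm handing in.

```bash
python3 -c "
from bench import robot
print(robot.job_done())"
```

```text
the job is handed in; nothing more can be done
None
```

The valve is closed and sitting in the jig, and I handed the job in at about 18 s of the 54 s allowed; no verdict was reported.

I lifted the valve by its boss at 20 N, which let the lip droop, and set the tilt to about 0.17 rad. I then clamped it at 100 N, slid the lip under the ledge, swung it flat and let go with the handle at about 0.10 rad. Last, I gripped the bar at 60 N and turned it clockwise to its end stop.

**Last checks (wrist camera):**
- **Position:** the valve's origin is about 1 to 2 mm from the jig's, and the boss, handle and foot positions all fit a flat seat. I did not measure the height or tilt directly.
- **Handle:** about 1.58 rad, which is at the stop.
- **Other objects:** everything visible in the overhead picture was unchanged. The wrench was partly hidden by the arm there, but the arm never came near it.
- **Gripper:** open and well above the valve.

**What didn't go cleanly:**
- **First swing-down:** it stopped about 2 mm too far towards the stop, so I raised it slightly and pushed it back under the ledge. Pressing down then met a firm 35 N.
- **Final alignment:** turning the handle twisted the valve within the jig's play. My estimates of the twist disagree, from 0.026 to 0.045 rad, but all are under the 0.07 limit.

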